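Set the click-stop force knob of an eyelet staking press and stake the eyelet

TASK

On the green eyelet press, turn the brass force knob clockwise right down to its stop, then back it off exactly four clicks and let go of it. Then draw the black pull handle straight up until the sear holds it, let go, and press the red trip lever so that the striker drives the eyelet home in the board. Do not disturb the wash bottle, the jar, the cup or the stack of boards round the press.

Things in the scene. Friction and masses are not known exactly. Their poses are not given: they have to be found in the camera images.
- press: Green cast C-frame press, fixed. Origin on the bench, z up, front = its -x. Own frame, mm: foot x -75..145, y ±90, z 0..25; column x 75..135, y ±40; head x -40..45, y ±83, z 105..170, with arm x 45..135, y ±40 behind. Brass force knob on the head's left (axis x 0, y 45), black pull handle right (x 0, y -45), red trip lever in front under the handle, board and eyelet below the head.
- knob_top (a point): Centre of the top of the brass force knob: upright knurled cylinder 39 mm across, 24 high (z 190 to 214 mm over the bench) on a 34 mm barrel that rises from the head's top (170 mm). The axes turn with the knob; the white line on its top and side points along its own -x, and to the press's front (press -x) when the knob is at its stop.
- force_knob (a joint): Angle of the force knob, rad: 0 at its stop (fully clockwise, seen from above), growing anticlockwise to 4.19. It has 18 click stops a turn, one every 0.349 rad (20 degrees), the first at the stop itself; let go between two clicks it falls into the nearer. Each click takes about 0.15 N m; the stop is solid.
- pull_handle (a point): Grip point on the axis of the black round pull handle on top of the striker: 32 mm across from z 198 to 210 mm over the bench (top 213, narrower neck below 198; 14 mm steel rod under it) while the striker is down. The point lies at 205 mm and rises with it.
- striker (a joint): Lift of the striker, m: 0 at rest, where it hangs on its spring with the punch 1.5 mm above the raised eyelet. Drawing it up takes 0.8 N a mm (19 N at the sear); from about 10 to 15 mm it also pushes the sear aside. The sear springs under its collar at a lift of 0.024; solid stop at 0.030. Held, it rests at 0.024. Fired, it strikes and comes back to about 0 within half a second.
- trip_pad (a point): Centre of the top of the red thumb pad (26 mm along the lever by 24 mm wide) of the trip lever, which juts 63 mm out of the head's front, level, pad top 128 mm over the bench, 90 mm in front of the striker's axis. Free space below it down to the foot.
- trip_lever (a joint): Angle of the trip lever, rad: 0 at rest, growing as the pad is pressed down; 0.25 at its stop (pad 19 mm down). Sprung, returns by itself. With the striker held, pressing takes about 4 N and the sear lets go by about 0.15 (pad 12 mm down).
- eyelet (a joint): How far the brass eyelet (8 mm across, in the blue board under the punch) has been driven, m: 0 standing 2 mm proud, 0.002 fully home. It is tight: driving it takes some 25 N, so only the fired striker does it.
- wash_bottle: White wash bottle with red cap and spout, 72 mm across, 250 mm high, loose, standing by the press; origin at the centre of its underside.
- flux_jar: White screw-cap jar, 62 mm across, 75 mm high, loose; origin at the centre of its underside.
- paper_cup: Yellow open cup, 72 mm across the rim, 95 mm high, light and loose; origin at the centre of its underside.
- board_stack: Loose stack of four blue circuit boards, 100 by 90 by 10 mm, lying on the bench; origin at the centre of its underside.

How it is judged:
On the way, in this order (a step that is already met when the one before it is completed fails the run):
1. the force knob is turned clockwise down to its stop (within 0.1 rad) (value of joint force_knob below 0.1 rad), for 0.1 s.
2. the knob stands four clicks off the stop (1.396 rad, within 0.12), the fingers off it, the striker not yet drawn (value of joint force_knob between 1.276 and 1.516 rad and contact force between the fingers and force_knob below 0.3 N and value of joint striker below 0.004 m), for 0.2 s.
3. the striker is drawn and held by the sear (lift over 22 mm), the fingers off it (value of joint striker above 0.022 m and contact force between the fingers and striker below 0.3 N), for 0.2 s.
4. the striker is fired by the trip lever and the eyelet is driven home (at least 1.4 mm of 2) (value of joint eyelet above 0.0014 m and value of joint striker below 0.002 m), for 0.1 s.
At the end, for the whole second after the job is handed in: The knob rests on the fourth click from its stop (1.396 rad within 0.12), the eyelet is home (driven at least 1.4 of 2 mm), the striker is down (lift under 2 mm), the trip lever is back up (under 0.05 rad), and the bystanders stand where they stood (all of step 4 and value of joint force_knob between 1.276 and 1.516 rad and value of joint trip_lever below 0.05 rad); the robot touches nothing.
It fails at once if the wash bottle is shifted over 20 mm or tipped (distance of wash_bottle from where it was at the start of the episode above 0.02 m or angle between wash_bottle's own z axis and vertical above 0.25 rad).
It fails at once if the jar is shifted over 20 mm or tipped (distance of flux_jar from where it was at the start of the episode above 0.02 m or angle between flux_jar's own z axis and vertical above 0.25 rad).
It fails at once if the cup is shifted over 20 mm or tipped (distance of paper_cup from where it was at the start of the episode above 0.02 m or angle between paper_cup's own z axis and vertical above 0.25 rad).
It fails at once if the stack of boards is shifted over 20 mm (distance of board_stack from where it was at the start of the episode above 0.02 m).
It also fails if it takes over 72 s, if anything falls off the work surface, if the arm or the gripper's body presses on something with over 40 N, if the wrist force passes 120 N, or if a joint passes its speed limit or range.

ROBOT

A 6-joint arm with a two-finger parallel gripper is mounted at the origin on the work surface. World frame = base frame: x ahead of the robot, y to its left, z up, the work surface at z = 0. Lengths are in m, angles in rad, forces in N, time in s.
With the tool pointing down it reaches from about 0.4 to 0.825 m from the base axis. Payload 7 kg.
Tool frame: the origin (TCP) lies at the very end of the fingers, on their centre line; the grasp point (between the pads) lies arm.hold_point_z behind it (arm.hold_point_z is the distance from the TCP to the grasp point, in m); z points along the fingers, y is the line along which they close (so a half turn about z gives the same grasp; the last joint's range is limited). The gripper opens to 88 mm and grips with 3 to 60 N. Pads are 19 mm wide; open, the fingers measure 130 mm over their backs; the gripper's body (78 mm by 193 mm) begins 47 mm behind the grasp point.
Start: joints at [1.567, 0.359, 0.012, 0, -1.224, -0.288], TCP at [0.194, 0.646, 0.227] pointing down, gripper open.
Joint ranges: [-3.07, 3.07], [-1.43, 2.12], [-1.02, 1.25], [-3.03, 1.67], [-3.05, -0], [-3.03, 3.03]. Speed limits (rad/s): [2.39, 2.39, 3.01, 3.14, 3.14, 3.14].

INTERFACE

Orientations are given as [roll, pitch, yaw] about the fixed x, y, z axes, in that order (R = Rz(yaw) Ry(pitch) Rx(roll)).
In Python, from station import arm, viewer, workorder, get_state gives the robot as it stands (arm), with the cameras (viewer), the job (workorder) and the readings as plain functions.
- The arm moves only by the shell command python3 nudge.py 'ROWS' [FORCE]. ROWS is a JSON list of rows, 1 to 20 of them, each of 5 numbers: the finger opening in m, then dx, dy, dz in m, then a turn about the tool's z in rad; each row is the pose to reach, as a shift and turn from the pose commanded when the command began, along the tool's axes at that moment; what a row does not reach only later rows make up. A row lasts 1/12 s, in which the tool goes at most 0.0417 m and 0.125 rad, less where a joint would pass 70% of its speed; a pose out of reach is approached as far as the arm can. The fingers move at their own pace and stop on an object; FORCE is the grip in N (left out, the last holds). Time passes only in rows, so rows that do not move let the fingers close. It prints the time, the measured TCP pose, the force, the opening and the grip force at its end.
- get_state(): the state, without advancing time (a new reading comes with each control period).
- viewer.grab_frame(name): name is "scene" or "top" or "wrist"; returns the picture (384x512x3 uint8, red, green, blue); there is no depth.
- viewer.camera_params(name): a dict with "fx", "fy", "cx", "cy" (pixels), "T" (4x4, takes a point from camera to world coordinates); the wrist camera has in their place "hand_eye" (4x4, takes a point from camera to tool coordinates, whose origin is the TCP and whose axes are the flange's). Camera axes: x right, y down, z forward; pixel columns grow to the right and rows downward; lengths in m; the calibration is good to about 2 mm. A picture is of the moment at which its call begins: read the wrist's pose just before it. camera_params takes no time and is no camera call.
- workorder.job_done(): hands the job in; it is judged then, once.
The state is a dict: "t": time; "q": joint angles; "qd": joint speeds; "joint_efforts": joint torques, N m; "eef_pos": TCP position; "ee_rot": TCP orientation; "force": force on the tool from outside, world axes, zero at the start; "moment": the same for the moment, N m; "width": finger opening in m; "gripper_force": force on a finger pad.
Only numpy, scipy, OpenCV 4.12 (cv2) and the standard library are available. Lean on these libraries where they do the work, as an engineer would, in place of code of your own. Each camera call takes 0.05 s, during which the arm holds its last target. There are 200 camera calls.

## Working session

There is one attempt and no reset: what is moved stays moved. The work goes in short steps, Python scripts to look and compute and a shell command to move; the robot and the scene stay as the last step left them, time stands still between calls to the robot, and variables do not carry over. Pictures are saved under pics/ and viewed, at most 10 in all, crops included, and the job is handed in when it is done.

```bash
ls; mkdir -p pics; python3 - <<'E'
from station import arm, viewer, workorder, get_state
import cv2,numpy as np
s=get_state();print(s);print(arm.hold_point_z)
for n in["scene","top","wrist"]:
    f=viewer.grab_frame(n);cv2.imwrite(f"pics/{n}0.png",f[:,:,::-1]);print(n,viewer.camera_params(n))
E
```

```text
nudge.py
pics
station.py
{'t': 0.0, 'q': array([ 1.56710883e+00,  3.59367726e-01,  1.10356133e-02, -3.70748782e-04,
       -1.22408769e+00, -2.88102567e-01]), 'qd': array([-1.14885397e-03, -5.47196836e-04,  1.51411260e-03,  9.59787230e-04,
       -7.36069555e-05, -6.64639891e-05]), 'joint_efforts': array([-1.18912860e-03, -5.82718134e+01,  2.93078935e+01,  6.99760392e+00,
        6.88961009e-03, -1.47287392e-04]), 'eef_pos': array([0.19405154, 0.64598069, 0.22562125]), 'ee_rot': array([ 3.13993705e+00, -1.27170423e-04, -2.91916227e-01]), 'force': array([ 0.12265317, -0.1614744 , -0.64512954]), 'moment': array([ 0.01933775, -0.01362898,  0.03853358]), 'gripper_force': 0.0, 'width': 0.0877652589362245}
0.0188
scene {'fx': 356.926677120445, 'fy': 356.926677120445, 'cx': 260.60446553821834, 'cy': 193.2861096002742, 'T': array([[-0.86502285,  0.32825691, -0.37945075,  0.91802608],
       [ 0.50159864,  0.58325414, -0.63891581,  0.55978877],
       [ 0.0115877 , -0.74300875, -0.66918138,  0.71938637],
       [ 0.        ,  0.        ,  0.        ,  1.        ]])}
top {'fx': 415.2570445110686, 'fy': 415.2570445110686, 'cx': 254.80211562288105, 'cy': 188.51008952880844, 'T': array([[ 0.00293597, -0.99015674,  0.13993218,  0.45678153],
       [-0.99998195, -0.00217362,  0.00560056,  0.03567361],
       [-0.00524127, -0.1399461 , -0.99014525,  1.20406963],
       [ 0.        ,  0.        ,  0.        ,  1.        ]])}
wrist {'fx': 327.9155938878411, 'fy': 327.9155938878411, 'cx': 248.61304665458363, 'cy': 193.26164296019937, 'hand_eye': array([[-1.28080954e-03, -9.61263017e-01, -2.75629772e-01,
         7.38062684e-02],
       [ 9.99999088e-01, -1.34929773e-03,  5.88529991e-05,
         1.04145479e-04],
       [-4.28479838e-04, -2.75629445e-01,  9.61263869e-01,
        -1.58926623e-01],
       [ 0.00000000e+00,  0.00000000e+00,  0.00000000e+00,
         1.00000000e+00]])}
```

View pics/scene0.png

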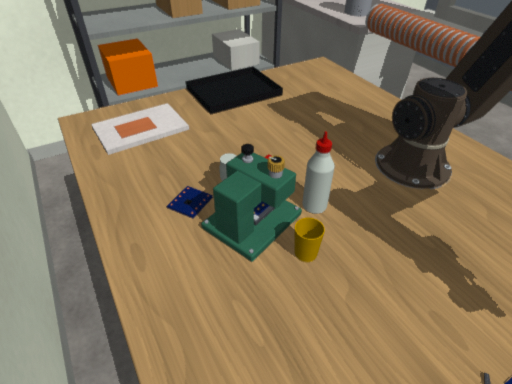

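View pics/top0.png

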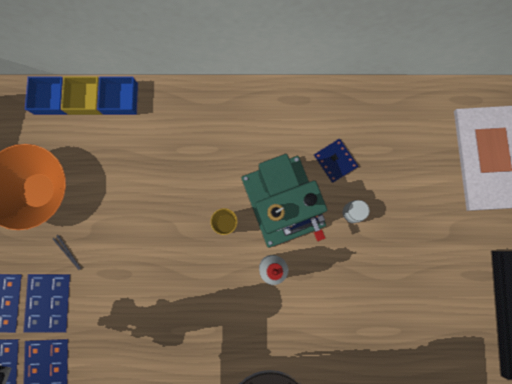

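The scene view shows the knob at about (276,163) and the handle at (247,153). In the top view the knob is at (276,212), the handle at (311,199), the red pad at (319,236), the bottle at (274,270), the cup at (224,221) and the jar at (357,211). Next I'll zoom in.

```bash
python3 - <<'E'
import cv2,numpy as np
a=cv2.imread("pics/top0.png")[175:285,240:340];b=cv2.imread("pics/scene0.png")[130:240,215:315]
r=lambda i:cv2.resize(i,None,fx=4,fy=4,interpolation=cv2.INTER_CUBIC)
cv2.imwrite("pics/c1.png",np.hstack([r(a),r(b)])[:600])
E
```

```text
(no output)
```

View pics/c1.png

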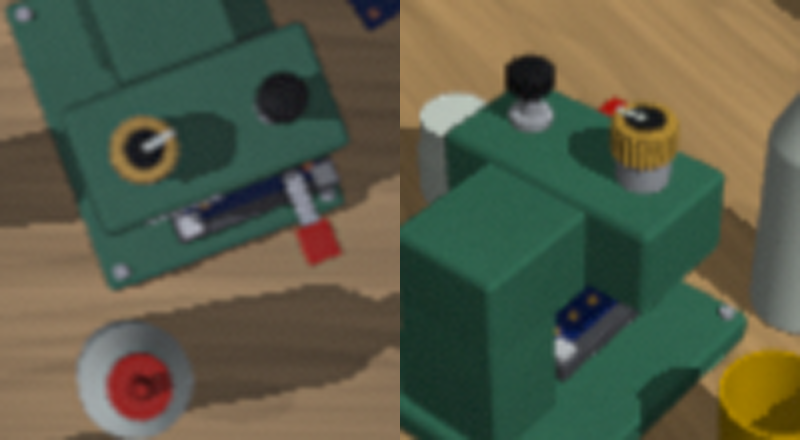

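```bash
cat > h.py <<'E'
from station import arm, viewer, workorder, get_state
import numpy as np
from scipy.spatial.transform import Rotation as R
def ray(n,uv):
    p=viewer.camera_params(n);T=p["T"]
    d=T[:3,:3]@[(uv[0]-p["cx"])/p["fx"],(uv[1]-p["cy"])/p["fy"],1]
    return T[:3,3],d
def tri(rs):
    A=np.zeros((3,3));b=np.zeros(3)
    for o,d in rs:
        d=d/np.linalg.norm(d);M=np.eye(3)-np.outer(d,d);A+=M;b+=M@o
    x=np.linalg.solve(A,b)
    return x,[np.linalg.norm(np.cross(x-o,d/np.linalg.norm(d)))for o,d in rs]
def atz(r,z): return r[0]+r[1]*(z-r[0][2])/r[1][2]
E
python3 - <<'E'
from h import *
c=lambda x,y,ox,oy:((x+.5)/4-.5+ox,(y+.5)/4-.5+oy)
t=lambda x,y:ray("top",c(x,y,240,175))
s=lambda x,y:ray("scene",c(x-400,y,215,130))
k=tri([t(145,149),s(645,118)]);h=tri([t(282,97),s(530,70)]);print(k,h)
pad=atz(t(319,242),.128);K=atz(t(145,149),.214);H=atz(t(282,97),.213);print("at z",K,H,pad)
print("line",atz(t(174,132),.214)-K)
y=K-H;print("press y dir yaw",np.degrees(np.arctan2(y[1],y[0])),np.linalg.norm(y[:2]))
f=pad-H;print("front",np.degrees(np.arctan2(f[1],f[0])),np.linalg.norm(f[:2]))
l=atz(t(174,132),.214)-K;print("line",np.degrees(np.arctan2(l[1],l[0])))
print("bottle",atz(t(140,386),.25), "cup",atz(ray("top",(224,221)),.095),"jar",atz(ray("top",(357,211)),.075))
E
```

```text
(array([ 0.54010438, -0.00896675,  0.21480894]), [np.float64(0.0003557860864832551), np.float64(0.00035578608648337116)]) (array([ 0.57226317, -0.09191279,  0.20976335]), [np.float64(0.00014885810669967018), np.float64(0.0001488581066998168)])
at z [ 0.54045606 -0.00922128  0.214     ] [ 0.57201048 -0.09158383  0.213     ] [ 0.48803534 -0.12481876  0.128     ]
line [ 0.01022744 -0.01737664  0.        ]
press y dir yaw 110.96264210676459 0.08820017988717874
front -158.40777386294116 0.09031270934359799
line -59.520040602638616
bottle [ 0.40345023 -0.00421129  0.25      ] cup [0.52576584 0.12389901 0.095     ] jar [ 0.55514008 -0.23627141  0.075     ]
```

```bash
python3 nudge.py '[[0.06,0,0,-0.04],[0.06,0.03,0.03,-0.08,0],[0.06,0.52,0.528,-0.08,0]]' 2>&1 | head -5; python3 nudge.py '[[0.06,0,0,-0.04,0],[0.06,0.03,0.03,-0.08,0],[0.06,0.52,0.528,-0.08,0],[0.06,0.52,0.528,-0.08,0],[0.06,0.52,0.528,-0.08,0],[0.06,0.52,0.528,-0.08,0],[0.06,0.52,0.528,-0.08,0],[0.06,0.52,0.528,-0.08,0],[0.06,0.52,0.528,-0.08,0],[0.06,0.52,0.528,-0.08,0],[0.06,0.52,0.528,-0.08,0],[0.06,0.52,0.528,-0.08,0],[0.06,0.52,0.528,-0.08,0],[0.06,0.52,0.528,-0.08,0],[0.06,0.52,0.528,-0.08,0],[0.06,0.52,0.528,-0.08,0],[0.06,0.52,0.528,-0.08,0],[0.06,0.52,0.528,-0.08,0],[0.06,0.52,0.528,-0.08,0],[0.06,0.52,0.528,-0.08,0]]' 10
```

```text
Traceback (most recent call last):
  File "nudge.py", line 5, in <module>
    connect(sys.argv[1:4])
    ~~~~~~~^^^^^^^^^^^^^^^
ValueError: setting an array element with a sequence. The requested array has an inhomogeneous shape after 1 dimensions. The detected shape was (3,) + inhomogeneous part.
t: 1.82
eef_pos: [0.542, -0.014, 0.3058]
ee_rot: [3.14, 0.001, -0.296]
force: [0.4, 0.5, 0.2]
width: 0.0602
gripper_force: 0.0
```

```bash
cat >> h.py <<'E'
import cv2
def wcam(s):
    p=viewer.camera_params("wrist");W=np.eye(4);W[:3,:3]=R.from_euler("xyz",s["ee_rot"]).as_matrix();W[:3,3]=s["eef_pos"]
    return p,W@p["hand_eye"]
def wray(pt,uv):
    p,T=pt
    return T[:3,3],T[:3,:3]@[(uv[0]-p["cx"])/p["fx"],(uv[1]-p["cy"])/p["fy"],1]
def wproj(pt,x):
    p,T=pt;c=T[:3,:3].T@(np.array(x)-T[:3,3]);return p["fx"]*c[0]/c[2]+p["cx"],p["fy"]*c[1]/c[2]+p["cy"]
def snap(name):
    s=get_state();f=viewer.grab_frame("wrist");cv2.imwrite("pics/"+name,f[:,:,::-1])
    print(s["t"],s["eef_pos"],s["ee_rot"],s["q"]);return s
E
python3 - <<'E'
from h import *
s=snap("w1.png");print(s["moment"])
pt=wcam(s)
for x in([.5402,-.0091,.214],[.572,-.0917,.213],[.488,-.1248,.128]):print(wproj(pt,x))
E
```

```text
1.8167 [ 0.54199876 -0.01401836  0.30580287] [ 3.13971711e+00  6.97138259e-04 -2.96410912e-01] [ 3.36546210e-01  9.68340317e-02 -1.51503160e-01  1.13417043e-03
 -1.32413082e+00  9.37562007e-01]
[0.13242261 0.00774822 0.01292132]
(np.float64(243.02769172832987), np.float64(199.28924471914345))
(np.float64(334.7058017567819), np.float64(129.8479247518904))
(np.float64(362.36632948264344), np.float64(189.81359333407352))
```

View pics/w1.png

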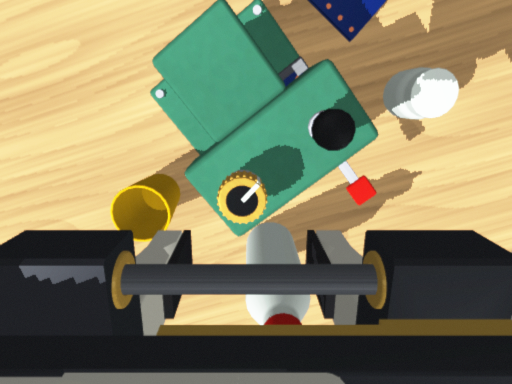

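The wrist picture shows the knob top at (242,201), the handle top at (333,129) and the pad at (361,190), all within 2 px of the prediction. I'll triangulate using all three views.

```bash
python3 - <<'E'
from h import *
s=get_state();pt=wcam(s)
c=lambda x,y,ox,oy:((x+.5)/4-.5+ox,(y+.5)/4-.5+oy)
t=lambda x,y:ray("top",c(x,y,240,175))
sc=lambda x,y:ray("scene",c(x-400,y,215,130))
K=tri([t(145,149),sc(645,118),wray(pt,(242,200.5))]);H=tri([t(282,97),sc(530,70),wray(pt,(333,129))]);P=tri([t(319,242),wray(pt,(361,190))])
for v in(K,H,P):print(v)
d=K[0]-H[0];print(np.degrees(np.arctan2(d[1],d[0])))
Rm=R.from_euler("xyz",s["ee_rot"]).as_matrix()
g=K[0].copy();g[2]=.184;print("tool shift",Rm.T@(g-s["eef_pos"]))
E
```

```text
(array([ 0.54004503, -0.00778953,  0.21610744]), [np.float64(0.0013539802290229083), np.float64(0.0006282392023034491), np.float64(0.001481276912167185)])
(array([ 0.5721697 , -0.09079624,  0.21029534]), [np.float64(0.0011340205100311169), np.float64(0.00046524132754238766), np.float64(0.0014776310002774329)])
(array([ 0.48758465, -0.12319991,  0.12773454]), [np.float64(0.0017012212498267217), np.float64(0.00170122124982679)])
111.15708100107395
tool shift [-0.00221946 -0.00415849  0.12162454]
```

```bash
python3 nudge.py '[[0.06,-0.002,-0.0035,0.03,0],[0.06,-0.002,-0.0035,0.06,0],[0.06,-0.002,-0.0035,0.09,0],[0.06,-0.002,-0.0035,0.11,0],[0.06,-0.002,-0.0035,0.12,0],[0.06,-0.002,-0.0035,0.12,0],[0.06,-0.002,-0.0035,0.12,0]]' 10; python3 nudge.py '[[0.03,0,0,0,0],[0.03,0,0,0,0],[0.03,0,0,0,0],[0.03,0,0,0,0],[0.03,0,0,0,0],[0.03,0,0,0,0]]' 30
```

```text
t: 2.45
eef_pos: [0.5397, -0.0044, 0.1872]
ee_rot: [3.141, -0.0, -0.291]
force: [-0.0, -0.7, 1.0]
width: 0.06
gripper_force: 0.0
t: 2.95
eef_pos: [0.5389, -0.0073, 0.1878]
ee_rot: [3.138, -0.0, -0.292]
force: [-2.3, -11.2, 4.0]
width: 0.0385
gripper_force: 30.0
```

```bash
python3 nudge.py '[[0.03,0.001,0.0035,0.001,0],[0.03,0.001,0.0035,0.001,0],[0.03,0.001,0.0035,0.001,0]]'; python3 -c "
from h import *
print(get_state()['moment'])"
```

```text
t: 3.2
eef_pos: [0.539, -0.0075, 0.1877]
ee_rot: [-3.139, -0.001, -0.292]
force: [-8.9, 8.2, 15.1]
width: 0.0385
gripper_force: 30.0
[2.73243474 3.45760104 0.07169034]
```

```bash
python3 nudge.py '[[0.03,-0.0015,-0.0015,-0.0013,0],[0.03,-0.0015,-0.0015,-0.0013,0],[0.03,-0.0015,-0.0015,-0.0013,0.1],[0.03,-0.0015,-0.0015,-0.0013,0.2],[0.03,-0.0015,-0.0015,-0.0013,0.3],[0.03,-0.0015,-0.0015,-0.0013,0.4],[0.03,-0.0015,-0.0015,-0.0013,0.4]]'; python3 -c "
from h import *
print(get_state()['moment'])"
```

```text
t: 3.78
eef_pos: [0.5392, -0.0068, 0.1878]
ee_rot: [-3.14, -0.002, -0.696]
force: [-0.2, -2.0, 2.4]
width: 0.0383
gripper_force: 30.0
[-0.6473433  -0.32937092  0.09959419]
```

Forces are low and the knob is turning. 1.34 rad remain to the stop.

```bash
python3 nudge.py '[[0.03,0,0,0,0.1],[0.03,0,0,0,0.2],[0.03,0,0,0,0.3],[0.03,0,0,0,0.4],[0.03,0,0,0,0.5],[0.03,0,0,0,0.6],[0.03,0,0,0,0.7],[0.03,0,0,0,0.8],[0.03,0,0,0,0.9],[0.03,0,0,0,1.0],[0.03,0,0,0,1.1],[0.03,0,0,0,1.2],[0.03,0,0,0,1.2]]'; python3 -c "
from h import *
print(get_state()['moment'])"
python3 nudge.py '[[0.03,0,0,0,0.05],[0.03,0,0,0,0.1],[0.03,0,0,0,0.15],[0.03,0,0,0,0.15]]'; python3 -c "
from h import *
print(get_state()['moment'])"
```

```text
t: 4.87
eef_pos: [0.5407, -0.0064, 0.1879]
ee_rot: [-3.137, 0.002, -1.894]
force: [7.4, -2.9, -2.2]
width: 0.0381
gripper_force: 30.0
[-0.47883634 -2.62514304 -0.13254071]
t: 5.2
eef_pos: [0.541, -0.0063, 0.1879]
ee_rot: [-3.137, 0.003, -2.04]
force: [7.7, -1.6, -3.3]
width: 0.0382
gripper_force: 30.0
[-0.2828558  -2.98847306  0.56271454]
```

```bash
python3 nudge.py '[[0.03,0,0,0,0.04],[0.03,0,0,0,0.04],[0.03,0,0,0,0.04]]'; python3 -c "
from h import *
print(get_state()['moment'])"; python3 nudge.py '[[0.06,0,0,0,0],[0.06,0,0,0,0],[0.06,0,0,0,0],[0.06,0,0,-0.04,0],[0.06,0,0,-0.08,0],[0.06,0,0,-0.12,0],[0.06,0,0,-0.12,0],[0.06,0,0,-0.12,0]]'; python3 - <<'E'
from h import *
s=snap("w2.png");pt=wcam(s);print(wproj(pt,[.5402,-.0085,.214]),wproj(pt,[.5402-.933*.016,-.0085-.36*.016,.214]))
f=cv2.imread("pics/w2.png");u,v=map(int,wproj(pt,[.5402,-.0085,.214]))
cv2.imwrite("pics/w2c.png",cv2.resize(f[v-50:v+50,u-50:u+50],None,fx=4,fy=4))
f=viewer.grab_frame("top")[185:240,246:340,::-1];cv2.imwrite("pics/t2c.png",cv2.resize(f,None,fx=4,fy=4,interpolation=2))
E
```

```text
t: 5.45
eef_pos: [0.5413, -0.0059, 0.1879]
ee_rot: [-3.137, 0.004, -2.077]
force: [9.5, -0.7, -3.7]
width: 0.0384
gripper_force: 30.0
[ 0.07865906 -3.18769105  0.62576537]
t: 6.12
eef_pos: [0.5391, -0.0065, 0.3096]
ee_rot: [-3.138, 0.004, -2.081]
force: [-0.2, -0.4, -0.9]
width: 0.0599
gripper_force: 0.0
6.1167 [ 0.53912124 -0.00647298  0.30964828] [-3.13829515  0.00365649 -2.08061827] [ 3.51789176e-01  8.61611561e-02 -1.54522822e-01  1.25053231e-04
 -1.32519009e+00 -8.61647256e-01]
(np.float64(246.1056081424763), np.float64(193.3966376282306)) (np.float64(258.87168960088303), np.float64(178.5628814546932))
```

View pics/w2c.png

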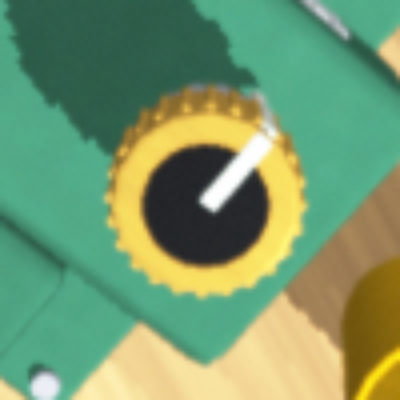

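The white line points to the press front within about 2°, so the knob is at its stop. I'll re-grip and back off 1.396 rad.

```bash
python3 nudge.py '[[0.06,-0.0007,-0.0013,0.04,0],[0.06,-0.0007,-0.0013,0.08,0],[0.06,-0.0007,-0.0013,0.11,0],[0.06,-0.0007,-0.0013,0.12,0],[0.06,-0.0007,-0.0013,0.12,0],[0.03,-0.0007,-0.0013,0.12,0],[0.03,-0.0007,-0.0013,0.12,0],[0.03,-0.0007,-0.0013,0.12,0],[0.03,-0.0007,-0.0013,0.12,0],[0.03,-0.0007,-0.0013,0.12,0],[0.03,-0.0007,-0.0013,0.12,0]]' 30; python3 nudge.py '[[0.03,0,0,0,-0.1],[0.03,0,0,0,-0.2],[0.03,0,0,0,-0.3],[0.03,0,0,0,-0.4],[0.03,0,0,0,-0.5],[0.03,0,0,0,-0.6],[0.03,0,0,0,-0.7],[0.03,0,0,0,-0.8],[0.03,0,0,0,-0.9],[0.03,0,0,0,-1.0],[0.03,0,0,0,-1.1],[0.03,0,0,0,-1.2],[0.03,0,0,0,-1.3],[0.03,0,0,0,-1.4],[0.03,0,0,0,-1.4],[0.03,0,0,0,-1.4],[0.03,0,0,0,-1.4]]'
```

```text
t: 7.13
eef_pos: [0.541, -0.0066, 0.1885]
ee_rot: [-3.139, 0.002, -2.081]
force: [1.0, -0.1, 6.8]
width: 0.0383
gripper_force: 30.0
t: 8.55
eef_pos: [0.5393, -0.007, 0.1884]
ee_rot: [3.141, -0.0, -0.681]
force: [-5.8, -0.2, 11.6]
width: 0.038
gripper_force: 30.0
```

```bash
python3 nudge.py '[[0.06,0,0,0,0],[0.06,0,0,0,0],[0.06,0,0,0,0],[0.06,0,0,0,0],[0.06,0,0,-0.04,0],[0.06,0,0,-0.08,0],[0.06,0,0,-0.12,0],[0.06,0,0,-0.12,0],[0.06,0,0,-0.12,0]]'; python3 - <<'E'
from h import *
s=snap("w3.png");pt=wcam(s);k=np.array([.5405,-.0068,.214]);print(wproj(pt,k))
for a in(60,80,100):
    b=np.radians(201.2+a);print(a,wproj(pt,k+.016*np.array([np.cos(b),np.sin(b),0])))
print(wproj(pt,[.572,-.091,.213]))
E
```

```text
t: 9.3
eef_pos: [0.541, -0.0064, 0.3095]
ee_rot: [-3.137, -0.003, -0.682]
force: [-0.5, 0.5, -0.4]
width: 0.06
gripper_force: 0.0
9.3 [ 0.54099413 -0.00635094  0.30951474] [-3.13734647e+00 -2.83303049e-03 -6.81723282e-01] [ 3.50840207e-01  8.93445629e-02 -1.51321355e-01  2.63713327e-04
 -1.32503231e+00  5.38175344e-01]
(np.float64(249.5424420441035), np.float64(194.86373794414925))
60 (np.float64(266.7821104362994), np.float64(185.19588677615735))
80 (np.float64(262.35418646943367), np.float64(180.0484866443736))
100 (np.float64(256.32472149490826), np.float64(176.67935072853365))
(np.float64(310.512806001935), np.float64(94.67638613672183))
```

View pics/w3.png

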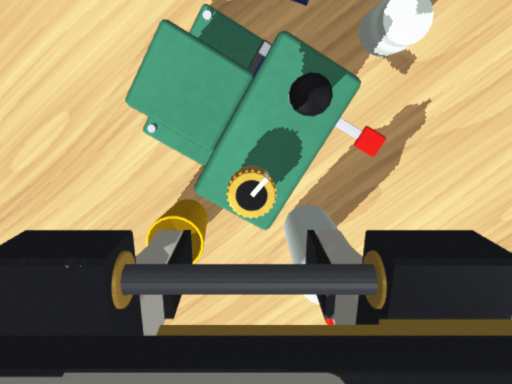

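The line runs from (251,195) to (266,178), which matches the 80° prediction, so the knob is on click 4. The handle is at (310,94) as predicted, so I'll move to it.

```bash
python3 nudge.py '[[0.06,0.026,0.015,0,0.12],[0.06,0.052,0.03,0,0.24],[0.06,0.0778,0.0458,0,0.36],[0.06,0.0778,0.0458,0.02,0.48],[0.06,0.0778,0.0458,0.05,0.522],[0.06,0.0778,0.0458,0.08,0.522],[0.06,0.0778,0.0458,0.1,0.522],[0.06,0.0778,0.0458,0.115,0.522],[0.06,0.0778,0.0458,0.1235,0.522],[0.06,0.0778,0.0458,0.1235,0.522],[0.06,0.0778,0.0458,0.1235,0.522]]'; python3 nudge.py '[[0.02,0,0,0,0],[0.02,0,0,0,0],[0.02,0,0,0,0],[0.02,0,0,0,0],[0.02,0,0,0,0],[0.02,0,0,0,0]]' 40
```

```text
t: 10.27
eef_pos: [0.5712, -0.0914, 0.1829]
ee_rot: [3.14, 0.0, -1.204]
force: [0.4, -0.2, 0.6]
width: 0.0598
gripper_force: 0.0
t: 10.77
eef_pos: [0.572, -0.0911, 0.1839]
ee_rot: [-3.14, -0.0, -1.204]
force: [1.2, 1.0, 0.7]
width: 0.0305
gripper_force: 40.0
```

```bash
python3 nudge.py '[[0.02,0,0,-0.005,0],[0.02,0,0,-0.01,0],[0.02,0,0,-0.015,0],[0.02,0,0,-0.02,0],[0.02,0,0,-0.02,0]]' 50; python3 nudge.py '[[0.02,0,0,-0.004,0],[0.02,0,0,-0.0065,0],[0.02,0,0,-0.0065,0],[0.02,0,0,-0.0065,0],[0.02,0,0,-0.0065,0]]' 50
```

```text
t: 11.18
eef_pos: [0.5719, -0.091, 0.2028]
ee_rot: [-3.141, 0.0, -1.204]
force: [6.6, 0.5, -9.6]
width: 0.0302
gripper_force: 50.0
t: 11.6
eef_pos: [0.5718, -0.091, 0.208]
ee_rot: [3.141, 0.001, -1.204]
force: [10.2, -0.8, -17.5]
width: 0.0302
gripper_force: 50.0
```

```bash
python3 nudge.py '[[0.02,0,0,-0.0025,0],[0.02,0,0,-0.0025,0],[0.02,0,0,-0.0025,0],[0.02,0,0,-0.0025,0]]' 50; python3 nudge.py '[[0.02,0,0,0.002,0],[0.02,0,0,0.004,0],[0.02,0,0,0.004,0],[0.02,0,0,0.004,0]]' 50
```

```text
t: 11.93
eef_pos: [0.5718, -0.091, 0.21]
ee_rot: [3.141, 0.001, -1.204]
force: [12.2, -3.1, -20.8]
width: 0.0303
gripper_force: 50.0
t: 12.27
eef_pos: [0.5719, -0.091, 0.2076]
ee_rot: [-3.141, 0.0, -1.204]
force: [6.5, -0.9, -10.3]
width: 0.0303
gripper_force: 50.0
```

```bash
python3 nudge.py '[[0.06,0,0,0.001,0],[0.06,0,0,0.001,0],[0.06,0,0,0.001,0],[0.06,0,0,0.001,0],[0.06,0,0,-0.04,0],[0.06,0,0,-0.08,0],[0.06,0,0,-0.1,0],[0.06,0,0,-0.1,0],[0.06,0,0,-0.1,0]]' 10; python3 - <<'E'
from h import *
s=snap("w4.png");pt=wcam(s)
for z in(.213,.237):
    print(z,wproj(pt,[.572,-.091,z]), abs(np.subtract(wproj(pt,[.572+.9*.016,-.091+.4*.016,z]),wproj(pt,[.572,-.091,z]))))
print("pad",wproj(pt,[.4876,-.124,.128]))
E
```

```text
t: 13.02
eef_pos: [0.5717, -0.0913, 0.3103]
ee_rot: [-3.138, -0.001, -1.204]
force: [-0.6, -0.8, -1.3]
width: 0.0599
gripper_force: 0.0
13.0167 [ 0.57167791 -0.09130636  0.31030887] [-3.13845824e+00 -6.37974406e-04 -1.20388247e+00] [ 1.79336355e-01  1.55890221e-01 -7.20602038e-02  4.34327700e-05
 -1.33964750e+00  1.87568622e-01]
0.213 (np.float64(247.89352897844154), np.float64(194.39482806567216)) [19.319729    0.96015055]
0.237 (np.float64(247.72500274957133), np.float64(203.3752831762565)) [21.14661269  1.04084324]
pad (np.float64(333.6781192335309), np.float64(171.6172382562922))
```

View pics/w4.png

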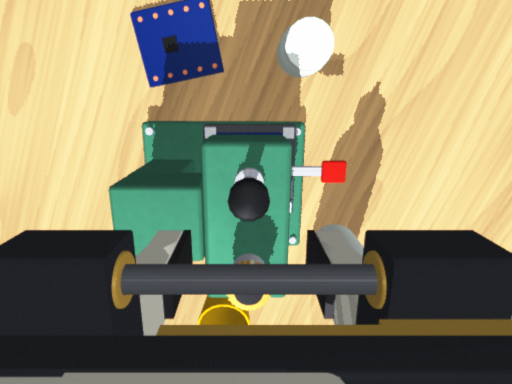

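The handle is at (249,199) with the steel rod visible below it, so the striker is held up. The pad is at (333,171) as predicted. Next I'll go above the pad with the fingers closed and the tool turned.

```bash
python3 nudge.py '[[0.0,0.002,0.03,0,0.12],[0.0,0.003,0.06,0,0.24],[0.0,0.0044,0.0902,0,0.36],[0,0.0044,0.0902,0,0.48],[0,0.0044,0.0902,0,0.6],[0,0.0044,0.0902,0,0.72],[0,0.0044,0.0902,0,0.84],[0,0.0044,0.0902,0,0.96],[0,0.0044,0.0902,0,1.08],[0,0.0044,0.0902,0,1.2],[0,0.0044,0.0902,0,1.32],[0,0.0044,0.0902,0,1.44],[0,0.0044,0.0902,0,1.56],[0,0.0044,0.0902,0,1.68],[0,0.0044,0.0902,0.02,1.746],[0,0.0044,0.0902,0.02,1.746],[0,0.0044,0.0902,0.02,1.746]]' 10; python3 - <<'E'
from h import *
f=viewer.grab_frame("top");g=viewer.grab_frame("scene")
cv2.imwrite("pics/ts5.png",np.hstack([cv2.resize(f[130:310,180:400],(400,327)),cv2.resize(g[90:270,180:400],(400,327))])[:,:,::-1])
E
```

```text
t: 14.48
eef_pos: [0.4876, -0.1279, 0.2869]
ee_rot: [3.141, -0.004, -2.947]
force: [0.9, 0.2, 0.4]
width: 0.0004
gripper_force: 0.0
```

View pics/ts5.png

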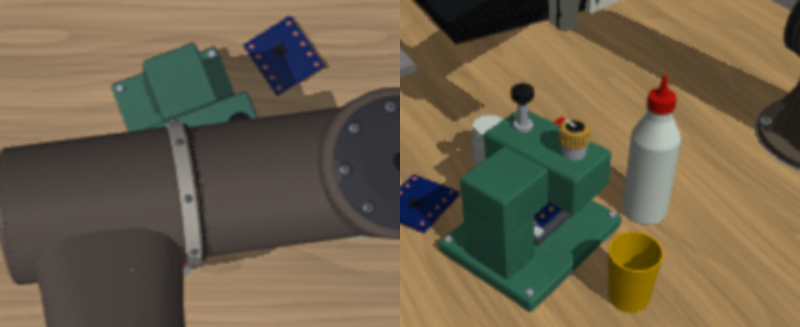

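```bash
python3 nudge.py '[[0,0,0,0.03,0],[0,0,0,0.06,0],[0,0,0,0.09,0],[0,0,0,0.12,0],[0,0,0,0.135,0],[0,0,0,0.145,0],[0,0,0,0.145,0],[0,0,0,0.145,0]]' 10; python3 nudge.py '[[0,0,0,0.005,0],[0,0,0,0.01,0],[0,0,0,0.014,0],[0,0,0,0.018,0],[0,0,0,0.021,0],[0,0,0,0.024,0],[0,0,0,0.026,0],[0,0,0,0.028,0],[0,0,0,0.028,0]]'
```

```text
t: 15.25
eef_pos: [0.4894, -0.1278, 0.1441]
ee_rot: [-3.141, 0.0, -2.949]
force: [-0.0, 0.6, 0.3]
width: 0.0007
gripper_force: 0.0
t: 16.0
eef_pos: [0.4888, -0.1277, 0.1151]
ee_rot: [3.142, -0.0, -2.95]
force: [0.2, -0.0, 0.7]
width: 0.0008
gripper_force: 0.5
```

```bash
python3 nudge.py '[[0,0,0,0.0025,0],[0,0,0,0.0025,0],[0,0,0,0.0025,0],[0,0,0,0.0025,0],[0,0,0,-0.03,0],[0,0,0,-0.07,0],[0,0,0,-0.11,0],[0,0,0,-0.15,0],[0,0,0,-0.18,0],[0,0,0,-0.18,0],[0,0,0,-0.18,0],[0,0,0,-0.18,0],[0,0,0,-0.18,0]]'; python3 - <<'E'
from h import *
g=viewer.grab_frame("scene");s=snap("w6.png");w=cv2.imread("pics/w6.png")
cv2.imwrite("pics/ts6.png",np.hstack([cv2.resize(w,(400,300)),cv2.resize(g[90:270,160:400],(400,300))[:,:,::-1]]))
E
```

```text
t: 17.08
eef_pos: [0.488, -0.1277, 0.2941]
ee_rot: [3.141, -0.002, -2.95]
force: [0.4, 0.3, 0.7]
width: 0.0003
gripper_force: 0.0
17.1333 [ 0.48805128 -0.12774008  0.29402463] [ 3.14111835e+00 -2.47980797e-03 -2.94989696e+00] [ 1.33736432e-01  3.65911104e-02 -2.42850450e-01 -3.42930452e-04
 -1.29385790e+00 -1.51274348e+00]
```

View pics/ts6.png

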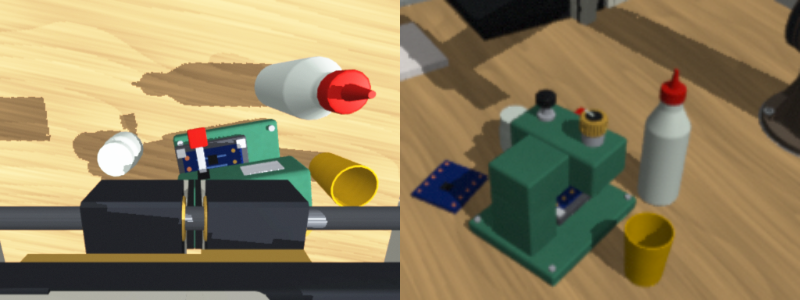

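The right panel shows the handle back down at (545,103), the lever up and the bystanders standing. The striker has fired, so I'm handing in.

```bash
python3 -c "
from station import arm, viewer, workorder, get_state
print(workorder.job_done())"
```

```text
the job is handed in; nothing more can be done
None
```

The job is handed in: the knob was turned to its stop and backed off four clicks, the striker was drawn, held and tripped, and the bystanders look undisturbed; I did not see the eyelet itself, but the handle was back down after the trip.

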